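# Shift the specimen polisher into the green gear

## Robot

A 6-joint arm with a two-finger parallel gripper is mounted at the origin on a cart in front of the work surface, level with it; the furniture and walls round the work are solid. World frame = base frame: x ahead of the robot, y to its left, z up, the work surface at z = 0. Lengths are in m, angles in rad, forces in N, time in s.
With the tool pointing down it reaches from about 0.25 to 0.8 m from the base axis. Payload 3.9 kg.
Tool frame: the origin (TCP) lies midway between the tips of the shut fingers; the grasp point (between the pads) lies 19 mm behind it; y points along the fingers, x is the direction in which the jaws open and shut, and the axes are right-handed (so a half turn about y gives the same grasp; the last joint's range is limited). The gripper opens to 85 mm and grips with 20 to 120 N. Pads are 22 mm wide; open, the fingers measure 114 mm over their backs; the gripper's body (76 mm by 85 mm) begins 54 mm behind the grasp point. The pads swing forward as they close: fully open they stand 13 mm farther back than shut.
Start: joints at [1.165, 0.26, -0.138, 1.173, 0, 1.571], TCP at [0.207, 0.482, 0.231] pointing down, gripper open.
Joint ranges: [-2.78, 2.78], [-0.83, 1.72], [-1.28, 1.37], [-1.9, 2.12], [-1.57, 1.48], [-3.14, 3.14]. Speed limits (rad/s): [2.57, 2.57, 3.14, 3.14, 3.14, 3.14].

## Interface

Orientations are given as a unit quaternion [x, y, z, w].
In Python, from bench import arm, jaws, solver, status, viewer, ticket gives the robot as it stands. Calls block until the motion is done:
- arm.movep(position, orientation): joint-space move of the TCP to a pose.
- arm.servo_line(position, rot=None, velocity=0.15, f_stop=None): straight line of the TCP; rot=None keeps the orientation; velocity is the mean speed in m/s. With f_stop (N) it stops when the force on the tool has changed by that much, and returns True; else False.
- arm.move_joints(angles): joint-space move.
- jaws.gripper_to(opening): opening from 0.0 (shut) to 1.0 (fully open); the grip force is fixed at half the most; returns when the fingers have stopped.
- arm.sleep(seconds).
- solver.inverse_kinematics(position, orientation): joint angles nearest the present ones, or None.
- status.sense(): the state.
- viewer.read_camera(name): name is "side" or "top" or "wrist"; returns (picture, depth): 400x640x3 uint8, red, green, blue; 400x640 float32, m along the optical axis (not along the pixel's ray), 0 where there is no reading.
- viewer.camera_params(name): a dict with "camera_matrix" (3x3 intrinsics, pixels), "distortion" ([k1, k2, p1, p2, k3] as OpenCV has them; the pictures are not rectified), "origin" and "rotation" of the camera in the world. Camera axes: x right, y down, z forward; pixel columns grow to the right and rows downward; lengths in m; the calibration is good to about 2 mm. A picture is of the moment at which its call begins: read the wrist's pose just before it. camera_params takes no time and is no camera call; for the wrist camera it gives the pose at the moment of the call.
A pose or a line that the arm cannot do raises arm.PlanningError and nothing moves.
- ticket.job_done(): hands the job in, once; it reports no verdict.
The state is a dict: "time_s": time; "q": joint angles; "qd": joint speeds; "joint_torque": joint torques, N m; "position": TCP position; "eef_rot": TCP orientation; "wrist_force": force on the tool from outside, world axes, zero at the start; "moment": the same for the moment, N m; "grip_width": opening from 0.0 (shut) to 1.0 (fully open).
Only numpy, scipy, OpenCV 4.12 (cv2) and the standard library are available. Lean on these libraries where they do the work, as an engineer would, in place of code of your own. Each camera call takes 0.05 s, during which the arm holds its last target.

## Task

Set the specimen polisher to its green gear: push its gear lever back out of the far middle slot, along the cross channel and fully home into the corner slot that has the green tag at its end. Only push it, gently, with the outside of closed fingers - never take the knob or the rod between the fingers - and leave the bottle, dish, box and jar beside the machine where they stand. Finish clear of everything.

Things in the scene. Friction and masses are not known exactly. Their poses are not given: they have to be found in the camera images.
- polisher: Bench specimen polisher, fixed to the worktop: grey gearbox, 124 mm (x) by 144 mm (y), with an aluminium gate plate on top (top face 102 mm up), and a white polishing bowl (radius 82 mm, 66 mm high) centred 168 mm along +y. Origin: on the worktop under the middle of the gate; x points away from the robot along the fore-and-aft slots, y left along the cross channel, z up.
- gate (a point): Middle of the gate, on the plate's top face. Axes as the polisher's. Double-H of slots through the plate: three fore-and-aft slots (centre lines y = -26, 0, +26 mm; 16 mm wide; ends at x = -25 and +25 mm) joined by one cross channel along y at x = 0, 16 mm wide. The 10 mm wide round-ended teeth between the slots stop the lever crossing anywhere else.
- stroke (a joint): Fore-and-aft tilt of the gear lever, rad: 0 = in line with the cross channel, + = leaning away from the robot (machine +x), - = toward it. End stops at -0.237 and +0.237 (fully home in a slot). No spring: friction (about 3 N at the knob) keeps it where it is left. At the start between 0.12 and 0.225 (in the far half of the middle slot).
- cross (a joint): Sideways tilt of the gear lever, rad: 0 = middle slot, + = leaning left (machine +y), - = right. Side stops at -0.337 and +0.337; the outer slots take it at about 0.28 to 0.337 either side, so pushed against a side stop it is in line with that outer slot. Friction as for stroke. At the start near 0 (middle slot).
- knob (a point): Centre of the black ball knob, 28 mm in diameter, on top of the gear lever, a 10 mm steel rod that pivots both ways about a point 15 mm above the polisher's origin, 140 mm from the knob's centre. In the polisher's frame, mm: x = 140 sin(stroke), y = 140 cos(stroke) sin(cross), z = 15 + 140 cos(stroke) cos(cross).
- stem_mid (a point): Point on the axis of the lever's rod, 112 mm from the pivot (28 mm below the knob's centre).
- green_tag: Green round tag, 16 mm across and 2 mm thick, on the gate plate just beyond the end of one of the four corner slots (at x = +-40, y = +-30 mm in the polisher's frame; which tag marks which corner changes). Origin: centre of its underside.
- yellow_tag: Yellow round tag, 16 mm across and 2 mm thick, on the gate plate just beyond the end of one of the four corner slots (at x = +-40, y = +-30 mm in the polisher's frame; which tag marks which corner changes). Origin: centre of its underside.
- blue_tag: Blue round tag, 16 mm across and 2 mm thick, on the gate plate just beyond the end of one of the four corner slots (at x = +-40, y = +-30 mm in the polisher's frame; which tag marks which corner changes). Origin: centre of its underside.
- red_tag: Red round tag, 16 mm across and 2 mm thick, on the gate plate just beyond the end of one of the four corner slots (at x = +-40, y = +-30 mm in the polisher's frame; which tag marks which corner changes). Origin: centre of its underside.
- dropper_bottle: Bystander, loose: amber dropper bottle with a red teat, 33 mm across and 96 mm high, standing right of the gearbox. Origin: centre of its underside.
- petri_dish: Bystander, loose: round petri dish, 61 mm across and 15 mm high, lying in front of the gearbox. Origin: centre of its underside.
- coverslip_box: Bystander, loose: small white box with a green lid, 31x31x19 mm, in front of the gearbox. Origin: centre of its underside.
- specimen_jar: Bystander, loose: white-capped specimen jar, 44 mm across and 56 mm high, behind the gearbox. Origin: centre of its underside.

How it is judged:
At the end, for the whole second after the job is handed in: The lever rests in the corner slot marked by the green tag: sideways tilt more than 0.25 rad to the tag's side, and fore-and-aft tilt more than 0.19 rad (of 0.237) to the tag's end; the lever is still (((x of green_tag in the frame of polisher above 0.02 m and y of green_tag in the frame of polisher above 0.015 m and value of joint stroke above 0.19 rad and value of joint cross above 0.25 rad) or (x of green_tag in the frame of polisher above 0.02 m and y of green_tag in the frame of polisher below -0.015 m and value of joint stroke above 0.19 rad and value of joint cross below -0.25 rad) or (x of green_tag in the frame of polisher below -0.02 m and y of green_tag in the frame of polisher above 0.015 m and value of joint stroke below -0.19 rad and value of joint cross above 0.25 rad) or (x of green_tag in the frame of polisher below -0.02 m and y of green_tag in the frame of polisher below -0.015 m and value of joint stroke below -0.19 rad and value of joint cross below -0.25 rad)) and velocity of joint stroke between -0.05 and 0.05 rad/s and velocity of joint cross between -0.05 and 0.05 rad/s); the robot touches nothing.
It fails at once if the lever is taken between the fingers (the point between the finger pads within 13 mm of the knob's centre or 9 mm of the rod's middle) (distance between the grasp point and knob below 0.013 m or distance between the grasp point and stem_mid below 0.009 m).
It fails at once if the lever is pinched or forced (more than 35 N between the fingers and the polisher with its lever) (contact force between the fingers and polisher above 35 N).
It fails at once if a bystander is moved more than 15 mm (distance of any of dropper_bottle, petri_dish, coverslip_box, specimen_jar from where it was at the start of the episode above 0.015 m).
It also fails if it takes over 42 s, if anything falls off the work surface, if the arm or the gripper's body presses on something with over 40 N, if the wrist force passes 120 N, or if a joint passes its speed limit or range.

## Working session

There is one attempt and no reset: what is moved stays moved. The work goes in short steps, each a Python script; the robot and the scene stay as the last script left them, time stands still between calls to the robot, and variables do not carry over. Pictures are saved under pics/ and viewed, and the job is handed in when it is done.

```bash
ls; mkdir -p pics; python3 - <<'E'
from bench import arm, jaws, solver, status, viewer, ticket
import cv2, numpy as np
print(status.sense())
for n in ["side","top","wrist"]:
    p,d=viewer.read_camera(n); c=viewer.camera_params(n)
    cv2.imwrite(f"pics/{n}0.png",p[:,:,::-1]); np.savez(f"{n}0.npz",p=p,d=d,**c)
    print(n,c)
E
```

```text
pics
{'time_s': 0.0, 'q': array([ 1.16500421e+00,  2.60702021e-01, -1.39349166e-01,  1.17270272e+00,
       -6.18245819e-06,  1.57079430e+00]), 'qd': array([-0.00038709,  0.00056265, -0.00052811, -0.00096624,  0.00053209,
       -0.0031462 ]), 'joint_torque': array([-1.17028339e-04, -4.05675852e+01,  2.53924370e+01,  1.85433944e-02,
        3.12954862e-04,  1.17050348e-05]), 'position': array([0.2069791 , 0.48174781, 0.23046299]), 'eef_rot': array([ 0.59087885,  0.38841379, -0.38956733, -0.59011372]), 'wrist_force': array([ 0.38051172, -0.22568785, -1.08193316]), 'moment': array([-0.00753579, -0.02046162, -0.03872007]), 'grip_width': 0.9972697769359763}
side {'camera_matrix': array([[428.71420157,   0.        , 312.5630587 ],
       [  0.        , 428.71420157, 199.69125459],
       [  0.        ,   0.        ,   1.        ]]), 'distortion': array([-0.10186881,  0.        ,  0.        ,  0.        ,  0.        ]), 'origin': array([ 0.30697289, -0.84791965,  0.48343263]), 'rotation': array([ 0.83051792, -0.12050944,  0.08846682, -0.53655483])}
top {'camera_matrix': array([[499.58277031,   0.        , 320.24267672],
       [  0.        , 499.58277031, 197.12701408],
       [  0.        ,   0.        ,   1.        ]]), 'distortion': array([0.01154573, 0.        , 0.        , 0.        , 0.        ]), 'origin': array([ 0.39546692, -0.06542107,  1.04396743]), 'rotation': array([-0.70390795,  0.70721769, -0.04146781,  0.05135332])}
wrist {'camera_matrix': array([[330.76860613,   0.        , 311.72379637],
       [  0.        , 330.76860613, 199.58482586],
       [  0.        ,   0.        ,   1.        ]]), 'distortion': array([-0.01434303,  0.        ,  0.        ,  0.        ,  0.        ]), 'origin': array([0.12933865, 0.51464795, 0.37223963]), 'rotation': array([0.82331453, 0.54253443, 0.09130595, 0.13954501])}
```

View pics/top0.png

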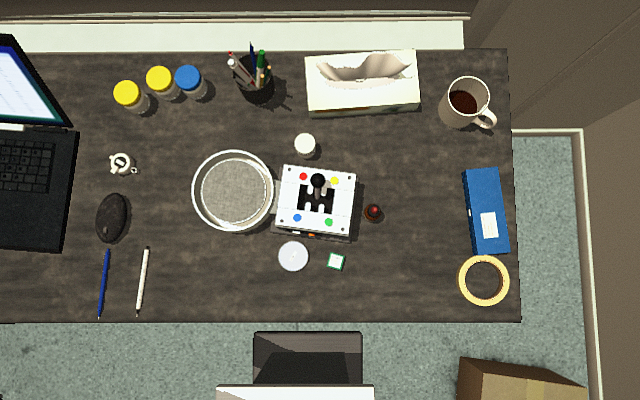

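View pics/side0.png

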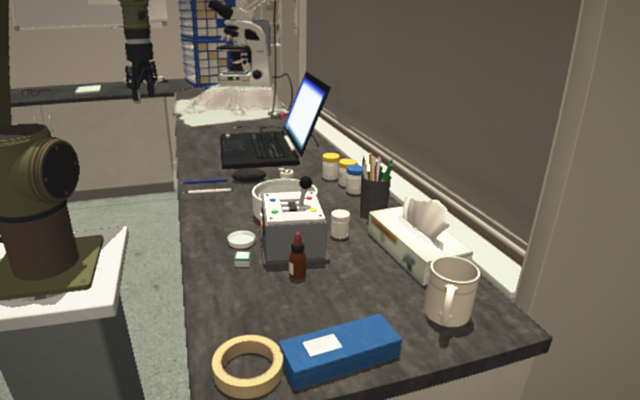

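View pics/wrist0.png

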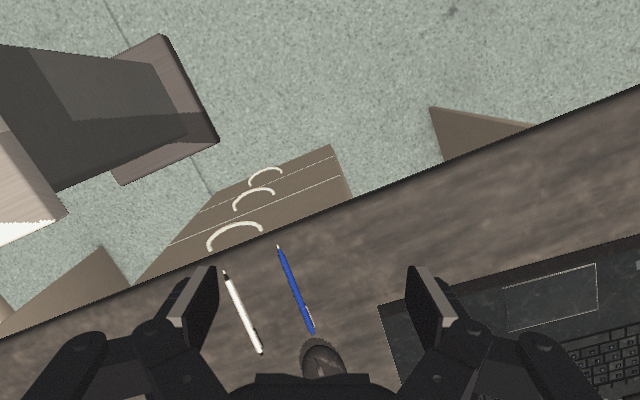

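Top view: red tag (304,176), yellow (335,181), blue (297,217) and green (328,222). Green is therefore the near-right corner, with the knob at about (318,180). Next I'll measure the tags and the knob.

```bash
cat > h.py <<'E'
import cv2, numpy as np
from scipy.spatial.transform import Rotation as R
def ray(c,uv):
    n=cv2.undistortPoints(np.array([[uv]],float),c["camera_matrix"],c["distortion"])[0,0]
    d=R.from_quat(c["rotation"]).as_matrix()@np.array([n[0],n[1],1.]); return c["origin"],d
def back(c,uv,depth):
    o,d=ray(c,uv); return o+d*depth
def onz(c,uv,z):
    o,d=ray(c,uv); return o+d*(z-o[2])/d[2]
def proj(c,P):
    M=R.from_quat(c["rotation"]).as_matrix().T
    r=cv2.Rodrigues(M)[0]; t=-M@c["origin"]
    return cv2.projectPoints(np.array([P],float),r,t,c["camera_matrix"],c["distortion"])[0][0,0]
def tri(c1,u1,c2,u2):
    A=[];b=[]
    for c,u in((c1,u1),(c2,u2)):
        o,d=ray(c,u); d=d/np.linalg.norm(d); P=np.eye(3)-np.outer(d,d); A.append(P); b.append(P@o)
    A=np.vstack(A);b=np.hstack(b); x=np.linalg.lstsq(A,b,rcond=None)[0]; return x,np.linalg.norm(A@x-b)
E
python3 - <<'E'
from h import *
for n,(x0,y0,x1,y1) in {"top":(265,120,395,280),"side":(220,165,360,290)}.items():
    z=np.load(n+"0.npz"); p=z["p"]
    hsv=cv2.cvtColor(p,cv2.COLOR_RGB2HSV)
    for col,lo,hi in (("red",(170,120,60),(180,255,255)),("red2",(0,120,60),(8,255,255)),("yel",(22,110,90),(34,255,255)),("green",(45,90,60),(85,255,255)),("blue",(100,120,60),(125,255,255))):
        m=cv2.inRange(hsv,lo,hi); mm=np.zeros_like(m); mm[y0:y1,x0:x1]=m[y0:y1,x0:x1]
        k,_,st,ce=cv2.connectedComponentsWithStats(mm)
        for i in range(1,k):
            if st[i,4]>=8:
                u=ce[i]; d=z["d"][int(round(u[1])),int(round(u[0]))]
                print(n,col,st[i,4],u.round(1),back(z,u,d).round(4))
    s=cv2.resize(p[y0:y1,x0:x1],None,fx=4,fy=4,interpolation=cv2.INTER_CUBIC)[:,:,::-1]
    cv2.imwrite(f"pics/{n}crop.png",s)
E
```

```text
top red2 42 [302.8 175.9] [ 0.5606 -0.0194  0.1045]
top red2 42 [374.  209.5] [ 0.4966 -0.1549  0.0942]
top yel 48 [333.8 180.1] [ 0.5525 -0.0785  0.1028]
top green 49 [328.3 221.6] [ 0.4731 -0.0676  0.1047]
top green 80 [335.2 261.2] [ 0.3993 -0.0813  0.0211]
top blue 45 [296.7 217.1] [ 0.4819 -0.0078  0.1028]
side red2 10 [308.5 197.6] [ 0.5586 -0.0259  0.1035]
side red2 75 [297.4 238.8] [ 0.4959 -0.1628  0.0837]
side yel 19 [343.7 165.9] [0.7518 0.2575 0.062 ]
side yel 14 [312.4 209.1] [ 0.5508 -0.08    0.1012]
side green 11 [274.3 211.5] [ 0.472  -0.0704  0.1013]
side green 17 [241.1 258.8] [ 0.3952 -0.0969  0.0161]
side blue 103 [353.8 169.7] [0.7593 0.1986 0.0705]
side blue 13 [222.8 179.5] [0.4113 0.3889 0.0032]
side blue 10 [272.  199.5] [ 0.479  -0.0166  0.1041]
```

View pics/topcrop.png

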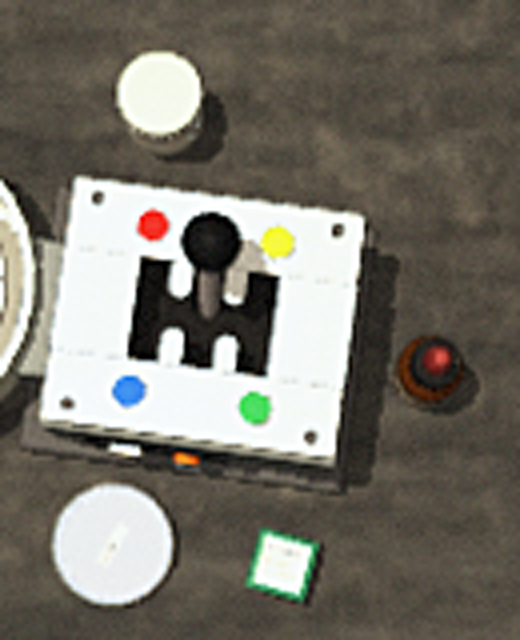

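View pics/sidecrop.png

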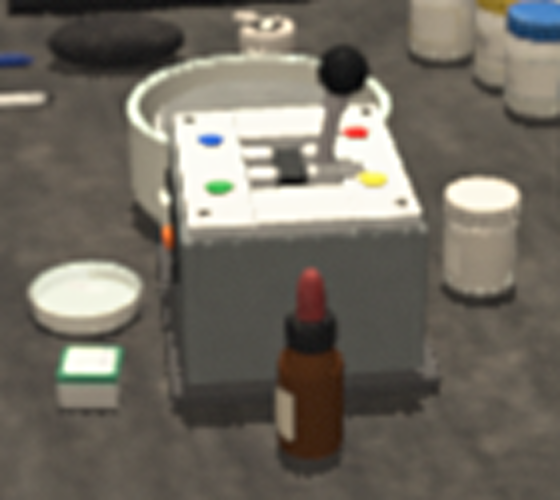

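```bash
cat >> h.py <<'E'
T=dict(np.load("top0.npz")); S=dict(np.load("side0.npz"))
C=np.array([0.5170,-0.0433]); YAW=-0.141
RM=np.array([[np.cos(YAW),-np.sin(YAW)],[np.sin(YAW),np.cos(YAW)]])
def w(x,y,z): return np.r_[C+RM@np.array([x,y]),z]
def m(P): return np.r_[RM.T@(np.array(P)[:2]-C),P[2]]
def lever(P):
    x,y,z=m(P); z-=0.015; return np.arctan2(x,np.hypot(y,z)),np.arctan2(y,z)
E
python3 - <<'E'
from h import *
from bench import arm, jaws, solver, status, viewer
def blob(n,z,x0,y0,x1,y1,zmin):
    # dark pixels above plate by depth
    p=z["p"].max(2); c=np.zeros(p.shape,np.uint8)
    c[y0:y1,x0:x1]=(p[y0:y1,x0:x1]<60)
    k,_,st,ce=cv2.connectedComponentsWithStats(c)
    for i in range(1,k):
        if st[i,4]>20: print(n,st[i],ce[i].round(1))
blob("top",T,305,165,330,190,0); blob("side",S,295,170,315,192,0)
x,e=tri(T,(317.9,180.2),S,(305.7,182.6)); print(x,e,m(x),lever(x))
# tags triangulated
for n,a,b in (("r",(302.8,175.9),(308.5,197.6)),("y",(333.8,180.1),(312.4,209.1)),("g",(328.3,221.6),(274.3,211.5)),("b",(296.7,217.1),(272.,199.5))):
    q,e=tri(T,a,S,b); print(n,q.round(4),round(e,4),m(q).round(4), onz(T,a,.104).round(4))
M=R.from_quat(status.sense()["eef_rot"]).as_matrix(); print(M.round(3))
for yaw in (0,90,180,270):
    a=YAW+np.radians(yaw); X=np.array([np.cos(a),np.sin(a),0]); Y=np.array([0,0,-1.]); q=R.from_matrix(np.c_[X,Y,np.cross(X,Y)]).as_quat()
    print(yaw,q,[solver.inverse_kinematics(w(px,0,.14),q) for px in(-.1,.06)])
jaws.gripper_to(0.0)
print(status.sense()["time_s"],status.sense()["position"],status.sense()["wrist_force"])
p,d=viewer.read_camera("side"); cv2.imwrite("pics/s1.png",cv2.resize(p[40:140,80:220],None,fx=4,fy=4)[:,:,::-1])
p,d=viewer.read_camera("wrist"); cv2.imwrite("pics/w1.png",p[:,:,::-1])
E
```

```text
top [311 173  14  17 171] [317.4 180.5]
side [300 176  12  13 120] [305.4 182.2]
[ 0.54481529 -0.04898947  0.14922843] 0.00011678794819134234 [ 0.02833881 -0.00172403  0.14922843] (np.float64(0.20805157208576494), np.float64(-0.012843323160972388))
r [ 0.5611 -0.0191  0.1003] 0.0005 [0.0402 0.0302 0.1003] [ 0.5608 -0.0193  0.104 ]
y [ 0.5522 -0.0783  0.1005] 0.001 [ 0.0397 -0.0297  0.1005] [ 0.5523 -0.0784  0.104 ]
g [ 0.4731 -0.0675  0.0997] 0.0005 [-0.0401 -0.0301  0.0997] [ 0.4731 -0.0675  0.104 ]
b [ 0.4816 -0.0075  0.0999] 0.001 [-0.0401  0.0305  0.0999] [ 0.4819 -0.0079  0.104 ]
[[ 0.395 -0.001 -0.919]
 [ 0.919 -0.001  0.395]
 [-0.002 -1.    -0.   ]]
0 [ 0.70535026 -0.04980974  0.04980974 -0.70535026] [array([-0.06985554,  0.14580693, -0.54182104,  0.88316836,  0.        ,
        1.64194079]), array([-0.08950964,  0.40200443, -0.17267968,  0.99611222,  0.        ,
        1.62228669])]
90 [ 0.53397876  0.46353715 -0.46353715 -0.53397876] [array([-0.06985554,  0.14580693, -0.54182104,  0.88316836,  0.        ,
        0.07114446]), array([-0.08950964,  0.40200443, -0.17267968,  0.99611222,  0.        ,
        0.05149036])]
180 [ 0.04980974  0.70535026 -0.70535026 -0.04980974] [array([-0.06985554,  0.14580693, -0.54182104,  0.88316836,  0.        ,
       -1.49965187]), array([-0.08950964,  0.40200443, -0.17267968,  0.99611222,  0.        ,
       -1.51930596])]
270 [-0.46353715  0.53397876 -0.53397876  0.46353715] [array([-0.06985554,  0.14580693, -0.54182104,  0.88316836,  0.        ,
       -3.0704482 ]), array([-0.08950964,  0.40200443, -0.17267968,  0.99611222,  0.        ,
       -3.09010229])]
0.9167 [0.20721146 0.4823499  0.23130953] [ 1.72033186 -0.09968264  0.03592347]
```

View pics/s1.png

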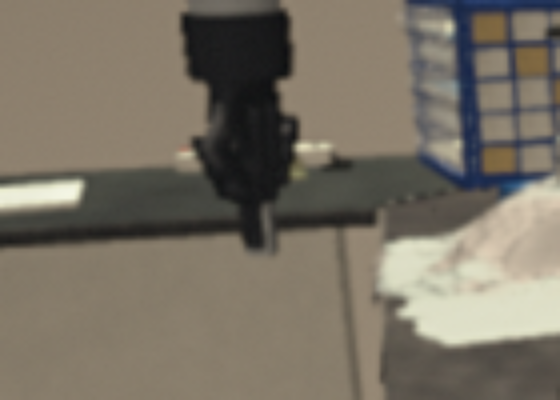

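View pics/w1.png

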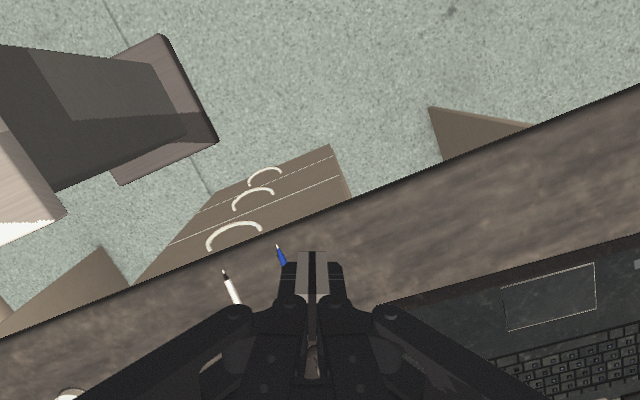

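The gripper is shut (seam at about (313,290) in the wrist view). The finger flanks are slim for the lowest ~35–40 mm, which is enough to push with. Next I go to the far side of the knob and pull it gently towards the cross channel, stopping a little short to check.

```bash
cat >> h.py <<'E'
_a=YAW+np.pi/2; _X=np.array([np.cos(_a),np.sin(_a),0]); _Y=np.array([0,0,-1.]); Q=R.from_matrix(np.c_[_X,_Y,np.cross(_X,_Y)]).as_quat()
def see(tag):
    from bench import viewer
    out={}
    for n in ("top","side","wrist"):
        c=viewer.camera_params(n); p,d=viewer.read_camera(n); out[n]=(c,p,d); np.savez(f"{n}_{tag}.npz",p=p,d=d,**c)
    t=cv2.resize(out["top"][1][140:260,250:410],None,fx=2.5,fy=2.5,interpolation=cv2.INTER_CUBIC)
    s=cv2.resize(out["side"][1][130:250,220:380],None,fx=2.5,fy=2.5,interpolation=cv2.INTER_CUBIC)
    wv=cv2.resize(out["wrist"][1],(480,300))
    im=np.zeros((600,800,3),np.uint8); im[:300,:400]=t; im[:300,400:]=s; im[300:,:480]=wv
    cv2.imwrite(f"pics/see_{tag}.png",im[:,:,::-1])
    return out
def st(*a):
    from bench import status
    s=status.sense(); print(*a,round(s["time_s"],2),"tcp m",m(s["position"]).round(4),"F",(RM.T@s["wrist_force"][:2]).round(2),s["wrist_force"][2].round(2))
E
python3 - <<'E'
from h import *
from bench import arm
arm.movep(w(.08,-.0015,.25),Q); st("hover")
arm.servo_line(w(.08,-.0015,.140),velocity=0.12); st("down")
see("a")
E
```

```text
hover 3.38 tcp m [ 0.0799 -0.0006  0.25  ] F [-0.2   0.27] -0.15
down 4.45 tcp m [ 0.0807 -0.0014  0.1408] F [ 0.9  -0.46] 0.24
```

View pics/see_a.png

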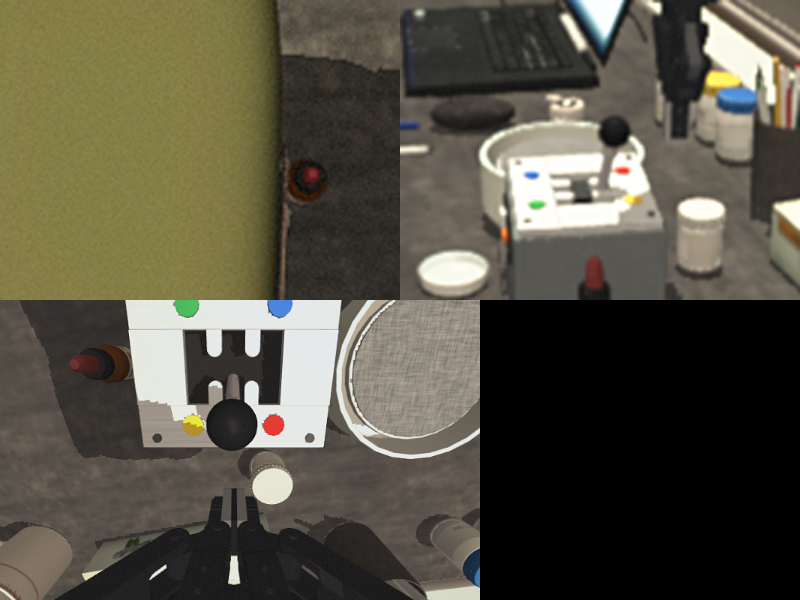

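The wrist view shows the closed fingertips at (235,490), directly behind the knob at (232,425), with nothing in the way. Next: push 1.

```bash
cat >> h.py <<'E'
from scipy.optimize import least_squares
def knobfit(c,p,d,excl=None):
    v,u=np.nonzero((d>0)&(p.max(2)<75)); n=cv2.undistortPoints(np.c_[u,v].astype(float)[:,None],c["camera_matrix"],c["distortion"])[:,0]
    P=c["origin"]+(np.c_[n,np.ones(len(n))]*d[v,u][:,None])@R.from_quat(c["rotation"]).as_matrix().T
    M=np.c_[(P[:,:2]-C)@RM,P[:,2]]
    k=(abs(M[:,0])<.06)&(abs(M[:,1])<.075)&(M[:,2]>.137)&(M[:,2]<.18)
    if excl is not None: k&=np.any(abs(M[:,:2]-np.array(excl))>np.array([.0135,.0185]),axis=1)
    M=M[k]
    if len(M)<15: return None,len(M)
    x0=np.r_[np.median(M,0)]-[0,0,.01]
    r=least_squares(lambda q:np.linalg.norm(M-q,axis=1)-.014,x0,loss="soft_l1",f_scale=.001)
    q=r.x; return (q.round(4),"stroke %.3f cross %.3f"%(np.arctan2(q[0],np.hypot(q[1],q[2]-.015)),np.arctan2(q[1],q[2]-.015)),len(M))
def rep(tag):
    from bench import status
    o=see(tag); e=m(status.sense()["position"])[:2]
    for n in ("wrist","side"): print(n,knobfit(*o[n],excl=e))
E
python3 - <<'E'
from h import *
from bench import arm
rep("b")
arm.servo_line(w(.058,-.0015,.140),velocity=0.06); st("near")
print(arm.servo_line(w(.028,-.0015,.140),velocity=0.03,f_stop=14)); st("push1")
rep("c")
E
```

```text
wrist (array([ 0.0276, -0.0036,  0.1511]), 'stroke 0.200 cross -0.026', 3698)
side (array([ 0.0273, -0.0027,  0.1508]), 'stroke 0.198 cross -0.020', 126)
near 5.27 tcp m [ 0.0578 -0.0015  0.1402] F [-0.22  1.27] -0.3
False
push1 6.42 tcp m [ 0.0277 -0.0015  0.1397] F [ 3.56 -0.55] 2.46
wrist (array([ 0.0043, -0.0036,  0.1539]), 'stroke 0.031 cross -0.026', 3365)
side (array([ 0.0036, -0.0028,  0.1533]), 'stroke 0.026 cross -0.020', 114)
```

View pics/see_c.png

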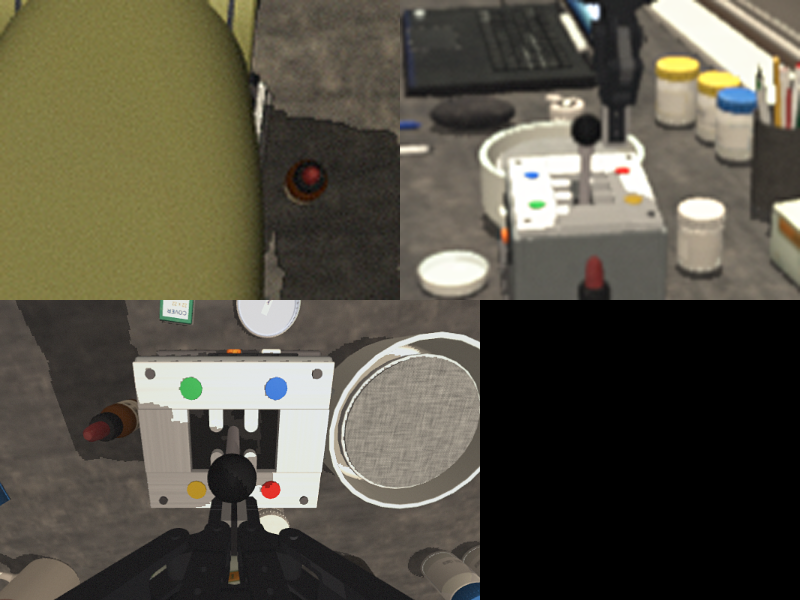

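The wrist view shows the knob at (232,478) touching the fingers, with the rod almost in the cross channel (stroke about 0.03). I'll finish the last 4 mm, then move round to the left side and push sideways.

```bash
python3 - <<'E'
from h import *
from bench import arm
print(arm.servo_line(w(.0238,-.0015,.140),velocity=0.02,f_stop=14)); st("push1b")
arm.servo_line(w(.050,-.0015,.140),velocity=0.08)
rep("d")
arm.servo_line(w(.050,-.0015,.195),velocity=0.12)
arm.servo_line(w(.0,.055,.195),velocity=0.12)
arm.servo_line(w(.0,.055,.137),velocity=0.1); st("left")
print(arm.servo_line(w(.0,.032,.137),velocity=0.05,f_stop=14)); st("near")
rep("e")
E
```

```text
False
push1b 6.92 tcp m [ 0.0235 -0.0015  0.14  ] F [ 2.74 -0.96] 1.89
wrist (array([ 0.0002, -0.0036,  0.1539]), 'stroke 0.001 cross -0.026', 3841)
side (array([-0.0002, -0.0028,  0.1536]), 'stroke -0.001 cross -0.020', 116)
left 9.67 tcp m [0.0005 0.0549 0.1373] F [0.21 0.19] 0.53
False
near 10.28 tcp m [0.     0.0318 0.1371] F [-0.33 -0.6 ] 0.02
wrist (array([ 0.0003, -0.0036,  0.154 ]), 'stroke 0.002 cross -0.026', 2831)
side (array([ 0.    , -0.003 ,  0.1534]), 'stroke 0.000 cross -0.022', 125)
```

View pics/see_e.png

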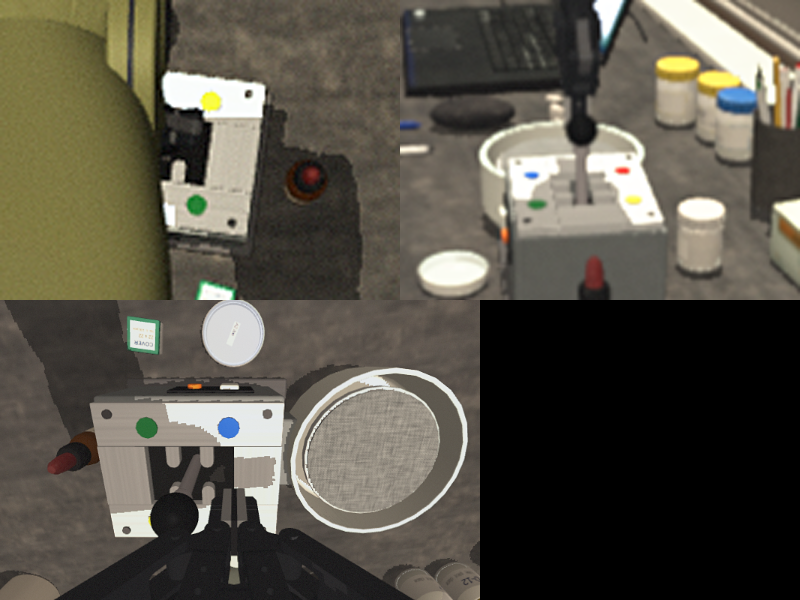

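The knob at (173,515) is right of the fingers and in line with the channel. Next: the sideways push.

```bash
python3 - <<'E'
from h import *
from bench import arm
print(arm.servo_line(w(.0,-.012,.135),velocity=0.03,f_stop=14)); st("push2")
rep("f")
E
```

```text
False
push2 12.04 tcp m [-0.0003 -0.0119  0.1348] F [0.97 3.16] -1.66
wrist (array([ 0.0003, -0.0388,  0.1494]), 'stroke 0.002 cross -0.281', 2457)
side (array([-1.000e-04, -3.810e-02,  1.487e-01]), 'stroke -0.001 cross -0.278', 128)
```

View pics/see_f.png

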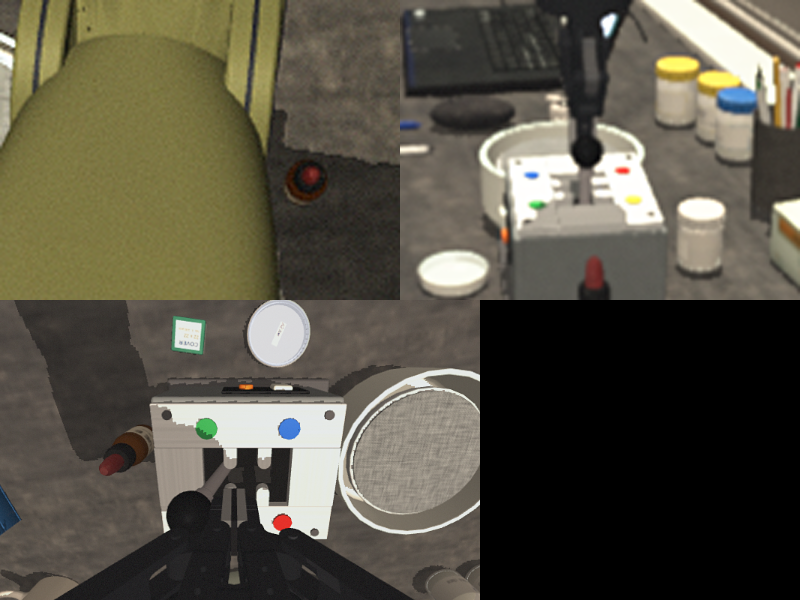

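Cross is about -0.28 at contact. I'll ease it to the side stop, then go round to the far side.

```bash
python3 - <<'E'
from h import *
from bench import arm
print(arm.servo_line(w(.0,-.0205,.134),velocity=0.02,f_stop=9)); st("push2b")
arm.servo_line(w(.0,.006,.136),velocity=0.08)
rep("g")
arm.servo_line(w(.0,.006,.190),velocity=0.12)
arm.servo_line(w(.050,-.045,.190),velocity=0.12)
arm.servo_line(w(.050,-.045,.131),velocity=0.1); st("far")
print(arm.servo_line(w(.031,-.045,.131),velocity=0.05,f_stop=14)); st("near")
rep("h")
E
```

```text
False
push2b 12.77 tcp m [-1.00e-04 -2.08e-02  1.34e-01] F [-0.36  1.73] -1.81
wrist (array([ 0.0004, -0.048 ,  0.1465]), 'stroke 0.003 cross -0.350', 3173)
side (array([-1.000e-04, -4.720e-02,  1.459e-01]), 'stroke -0.001 cross -0.346', 125)
far 15.48 tcp m [ 0.0503 -0.0448  0.1315] F [ 0.42 -0.39] 1.16
False
near 16.02 tcp m [ 0.0309 -0.045   0.1313] F [-0.1 -0.1] -0.03
wrist (array([ 0.0008, -0.0481,  0.1469]), 'stroke 0.005 cross -0.349', 4136)
side (array([ 0.0003, -0.0473,  0.1464]), 'stroke 0.002 cross -0.345', 124)
```

View pics/see_h.png

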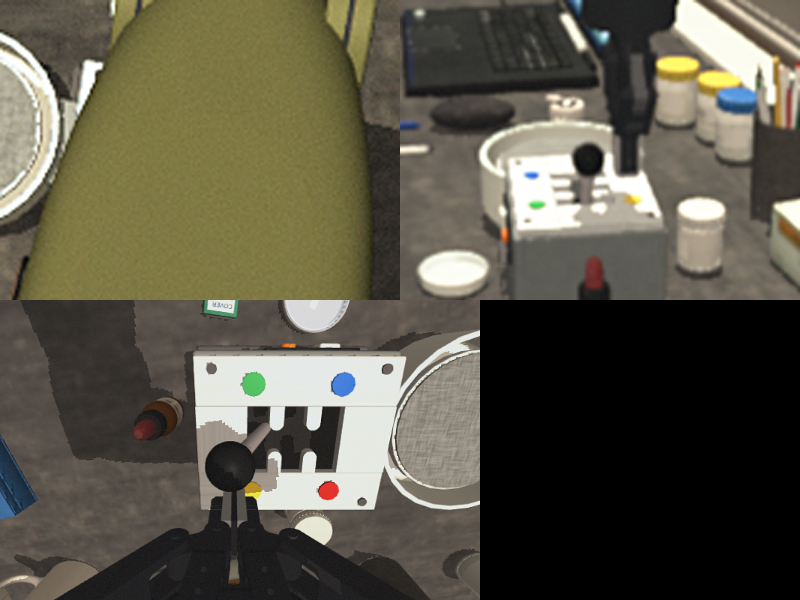

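The lever is at the right side stop: the reading of -0.35 includes a bias of about -0.013. The fingers are behind the knob at (230,466). Next: the final push towards green.

```bash
python3 - <<'E'
from h import *
from bench import arm
print(arm.servo_line(w(.002,-.0465,.131),velocity=0.03,f_stop=14)); st("push3"); rep("i")
print(arm.servo_line(w(-.0105,-.046,.130),velocity=0.02,f_stop=10)); st("push3b")
rep("j")
E
```

```text
False
push3 17.28 tcp m [ 0.002  -0.0464  0.131 ] F [2.62 1.4 ] 0.83
wrist (array([-0.021 , -0.0476,  0.1454]), 'stroke -0.150 cross -0.350', 3943)
side (array([-0.0218, -0.0467,  0.1445]), 'stroke -0.157 cross -0.346', 115)
False
push3b 18.21 tcp m [-0.0105 -0.046   0.1299] F [2.39 2.48] -1.66
wrist (array([-0.0329, -0.0467,  0.1433]), 'stroke -0.236 cross -0.349', 4052)
side (array([-0.0339, -0.0459,  0.1422]), 'stroke -0.246 cross -0.346', 108)
```

View pics/see_j.png

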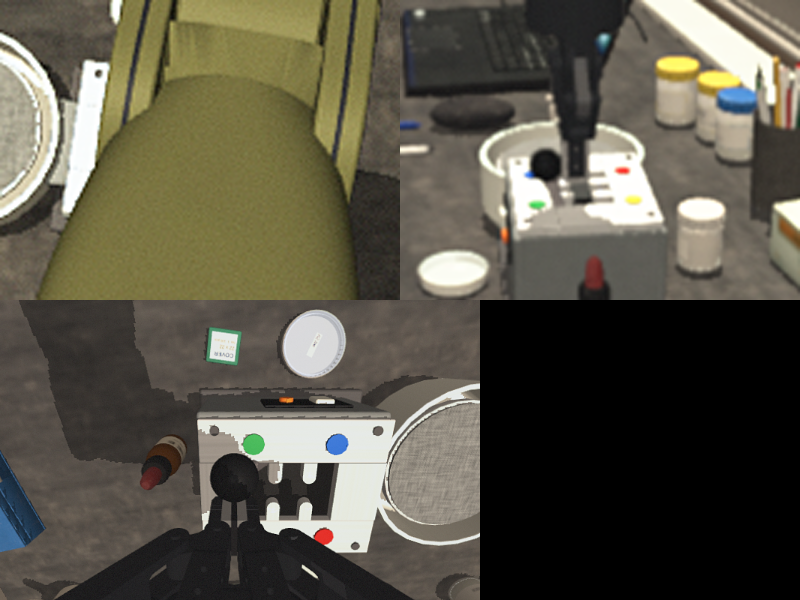

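The lever reads stroke about -0.24, cross about -0.34, beside the green tag at (253,443). I'll add a 1 mm force-guarded nudge to confirm the end stop, then back off, rise and check.

```bash
python3 - <<'E'
from h import *
from bench import arm
print(arm.servo_line(w(-.0118,-.046,.130),velocity=0.01,f_stop=6)); st("nudge")
arm.servo_line(w(.016,-.046,.131),velocity=0.08)
arm.servo_line(w(.016,-.046,.20),velocity=0.12); st("up")
arm.movep(w(.06,.20,.30),Q); arm.sleep(.5); st("clear")
o=see("k")
for n in("top","side"): print(n,knobfit(*o[n]))
E
```

```text
False
nudge 18.64 tcp m [-0.0112 -0.0458  0.1299] F [5.42 2.21] -3.11
up 19.87 tcp m [ 0.0153 -0.046   0.1995] F [ 0.91 -0.53] -0.29
clear 21.42 tcp m [0.06   0.1996 0.3   ] F [-0.28  0.73] 0.68
top (array([-0.034 , -0.0444,  0.1435]), 'stroke -0.245 cross -0.333', 166)
side (array([-0.0345, -0.0456,  0.1422]), 'stroke -0.250 cross -0.344', 114)
```

View pics/see_k.png

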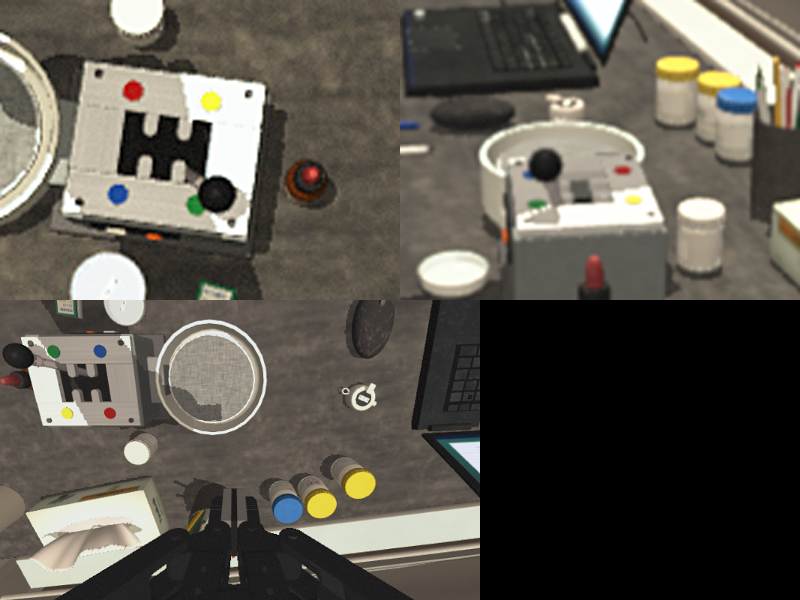

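The lever rests in the near-right slot beside the green tag: knob at (215,194) in the top inset, partly over the tag at (196,206). The bystanders stand where they were and the arm is clear, so I'm handing in.

```bash
python3 -c "
from bench import ticket,status
ticket.job_done(); print(status.sense()['time_s'])"
```

```text
the job is handed in; nothing more can be done
the job is handed in; nothing more can be done
```

The polisher is in its green gear: the lever is home in the near-right corner slot, the one with the green tag. I handed the job in at about 21.4 s of the 42 s allowed; no verdict came back.

**What I did:** with the fingers shut, I pushed the knob in three gentle moves from outside. First I brought it back out of the far middle slot, then right along the cross channel to the side stop, then toward the robot to the end stop.

**Last checks:**
- **Lever:** the top camera read stroke -0.245 and cross -0.333; the side camera read -0.250 and -0.344. Both sit slightly beyond or at the stops (-0.237 and -0.337), which I put down to the roughly 2 mm calibration error.
- **Force:** the highest horizontal wrist force I read was about 6 N, during the last nudge at the end stop. I took readings only at the end of each move.
- **Bystanders:** the bottle, dish, box and jar look unmoved in the last pictures. I judged this by eye and did not measure it.
- **Arm:** it ended clear at 0.30 m up, with wrist force back to noise.

No check failed.

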